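Comb brace side bars into parallel rows

TASK

Three flat steel brace side bars lie askew on the black mat. Take the wooden-handled layout rake and comb the bars with it until they lie side by side in parallel rows, clearly apart from each other, without touching them with the gripper. Then stand the rake back on its tines where it stood.

Things in the scene. Friction and masses are not known exactly. Their poses are not given: they have to be found in the camera images.
- rake: Rake standing on the bench left of the mat, 0.25 kg. Origin: middle, at the tines' feet; z up. Four aluminium blade tines 40 (x) x 10 (y) x 28 mm high at y = -108, -36, 36, 108 mm. Wooden head 44 (x) x 240 (y) mm at z = 28 to 40 mm; on its middle an upright wooden grip 24 (x) x 70 (y) mm, z = 40 to 92 mm, pinched across its 24 mm. Combs along its x.
- bar_1: Flat steel bar 120 (x) x 14 (y) x 8 mm, round ends, small holes, 60 g; does not roll. Origin: centre of underside. Lies on a fixed black mat, 200 x 310 x 2 mm.
- bar_2: Second bar, alike. The bars' centres start about 72 mm apart in a line along the mat's long side, which runs roughly left to right before the robot (turned up to 17 degrees).
- bar_3: Third bar, alike. Each bar starts skewed 15 to 22 degrees to one or the other side of the mat's short side, not all to the same side.
Not all that is in view belongs to the job. What is shaped like the bar_1 but yellow is not meant.

How it is judged:
By the outcome, as a careful person would: the job done as asked, in the order asked, and still so for the second after the job is handed in, with the robot touching nothing.
It also fails if it takes over 56 s, if anything falls off the work surface, if the arm or the gripper's body presses on something with over 40 N, if the wrist force passes 120 N, or if a joint passes its speed limit or range.

ROBOT

A 6-joint arm with a two-finger parallel gripper is mounted at the origin on a cart in front of the work surface, level with it; the furniture and walls round the work are solid. World frame = base frame: x ahead of the robot, y to its left, z up, the work surface at z = 0. Lengths are in m, angles in rad, forces in N, time in s.
With the tool pointing down it reaches from about 0.375 to 0.9 m from the base axis. Payload 3.1 kg.
Tool frame: the origin (TCP) lies at the very end of the fingers, on their centre line; the grasp point (between the pads) lies 19 mm behind it; z points along the fingers, y is the line along which they close (so a half turn about z gives the same grasp; the last joint's range is limited). The gripper opens to 85 mm and grips with 20 to 120 N. Pads are 22 mm wide; open, the fingers measure 114 mm over their backs; the gripper's body (76 mm by 85 mm) begins 54 mm behind the grasp point. The pads swing forward as they close: fully open they stand 13 mm farther back than shut.
Start: joints at [1.151, 0.527, 1.433, -0, 1.181, -0.178], TCP at [0.15, 0.607, 0.205] pointing down, gripper open.
Joint ranges: [-3.08, 3.08], [-0.75, 2.2], [0.22, 2.44], [-1.43, 4.57], [0, 2.65], [-2.85, 2.85]. Speed limits (rad/s): [2.79, 2.79, 3.14, 3.14, 3.14, 3.14].

INTERFACE

Orientations are given as a unit quaternion [x, y, z, w].
In Python, from station import sense, snapshot, camera_params, sign_off gives the robot as it stands.
- The arm moves only by the shell command python3 -m handwheel 'ROWS' [OPENING] [FORCE]. ROWS is JSON, a list that holds one entry, the list of rows, each a list of 4 numbers: the shift along the tool's x, y, z in units of 25 mm (1.0 is 25 mm), then the turn about the tool's z in units of 6 degrees (1.0 is 6 degrees). A call has 1 to 20 rows; each row shifts and turns the commanded pose from where the row before left it, along the tool's axes as they then stand; what a row does not reach is not made up. A row lasts 1/8 s, in which the tool goes at most 62.5 mm and 10.7 degrees, less where a joint would pass 70% of its speed; a pose out of reach is approached as far as the arm can. A call is refused whole if a number of a shift passes 1 or a number of a turn 1, either way. A call with a gripper value outside its range is refused whole. OPENING is the finger opening in mm, from 0 to 85.4, set as the call begins (- or left out, the last holds). The fingers move at their own pace and stop on an object; FORCE is the grip in N (left out, the last holds). Time passes only in rows, so rows that do not move let the fingers close. It gives the time, the measured TCP pose, the force, the opening and the grip force at its end, in the units of the state.
- sense(): the state, without advancing time (a new reading comes with each control period).
- snapshot(name): name is "scene" or "top" or "wrist"; returns (picture, depth): 400x640x3 uint8, red, green, blue; 400x640 float32, m along the optical axis (not along the pixel's ray), 0 where there is no reading.
- camera_params(name): a dict with "mtx" (3x3 intrinsics, pixels), "extrinsics" (4x4, takes a point from camera to world coordinates); the wrist camera has in their place "hand_eye" (4x4, takes a point from camera to tool coordinates, whose origin is the TCP and whose axes are the flange's). Camera axes: x right, y up, looking along -z (the intrinsics and any distortion apply to the point x, -y, -z); pixel columns grow to the right and rows downward; lengths in m; the calibration is good to about 2 mm. A picture is of the moment at which its call begins: read the wrist's pose just before it. camera_params takes no time and is no camera call.
- sign_off(): hands the job in; it is judged then, once.
The state is a dict: "t": time; "q": joint angles; "qd": joint speeds; "tau": joint torques, N m; "tcp_pos": TCP position; "tool_rot": TCP orientation; "force": force on the tool from outside, world axes, zero at the start; "ft_torque": the same for the moment, N m; "finger_gap": opening from 0.0 (shut) to 1.0 (fully open); "gripper_force": force on a finger pad.
Only numpy, scipy, OpenCV 4.12 (cv2) and the standard library are available. Lean on these libraries where they do the work, as an engineer would, in place of code of your own. Each camera call takes 0.05 s, during which the arm holds its last target. There are 200 camera calls.

## Working session

There is one attempt and no reset: what is moved stays moved. The work goes in short steps, Python scripts to look and compute and a shell command to move; the robot and the scene stay as the last step left them, time stands still between calls to the robot, and variables do not carry over. Pictures are saved under pics/ and viewed, at most 10 in all, crops included, and the job is handed in when it is done.

```bash
mkdir -p pics; cat > h.py <<'E'
import numpy as np, cv2
from station import sense, snapshot, camera_params
def ray(cam,uv):
    p=camera_params(cam); 
    K=np.array(p["mtx"]); d=p.get("dist",p.get("distortion"))
    E=np.array(p["extrinsics"])
    x=cv2.undistortPoints(np.float64(uv).reshape(-1,1,2),K,None if d is None else np.array(d,float)).reshape(-1,2)
    c=np.c_[x[:,0],-x[:,1],-np.ones(len(x))]
    return E[:3,3], c@E[:3,:3].T
def onplane(cam,uv,z):
    o,d=ray(cam,uv); return o+d*((z-o[2])/d[:,2])[:,None]
E
python3 - <<'E'
from h import *
s=sense(); print(s["t"],s["tcp_pos"],s["tool_rot"],s["force"])
for n in("top","scene"):
    im,d=snapshot(n); np.savez("pics/%s0.npz"%n,im=im,d=d); cv2.imwrite("pics/%s0.png"%n,im[...,::-1])
    p=camera_params(n); print(p)
E
```

```text
0.0 [0.14930467 0.60610776 0.20441857] [ 1.20611868e-01  9.92699142e-01 -1.04315995e-03 -3.21548820e-04] [-0.42389946 -0.35724053 -0.3736905 ]
{'mtx': array([[450.55707559,   0.        , 320.04128837],
       [  0.        , 450.55707559, 197.70876284],
       [  0.        ,   0.        ,   1.        ]]), 'extrinsics': array([[-0.01470198,  0.98459442, -0.17423458,  0.25147523],
       [-0.99976329, -0.01168017,  0.01835609,  0.11777708],
       [ 0.01603822,  0.1744632 ,  0.98453307,  1.0852949 ],
       [ 0.        ,  0.        ,  0.        ,  1.        ]])}
{'mtx': array([[423.58524135,   0.        , 325.90613696],
       [  0.        , 423.58524135, 195.89186345],
       [  0.        ,   0.        ,   1.        ]]), 'extrinsics': array([[ 0.54171589,  0.51893462, -0.66124939, -0.25544482],
       [-0.84034125,  0.35236335, -0.41190612, -0.32419281],
       [ 0.01924771,  0.77881123,  0.62696299,  0.70116247],
       [ 0.        ,  0.        ,  0.        ,  1.        ]])}
```

View pics/top0.png

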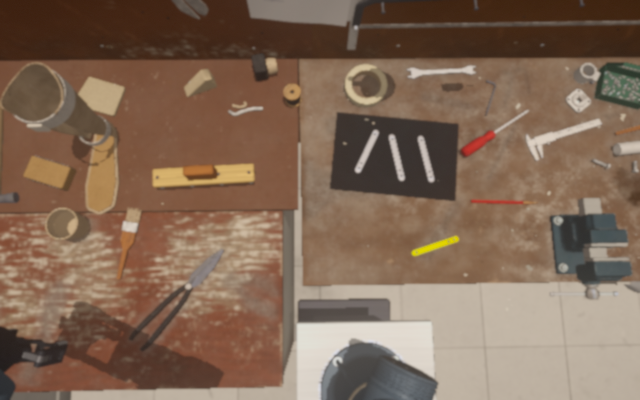

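View pics/scene0.png

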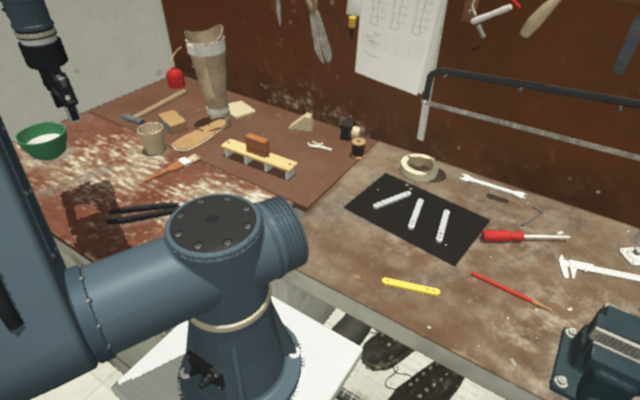

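The mat spans (338,114)-(453,199) in the top view, with the bars at about (367,151), (396,157) and (426,159). The rake head runs (152–254, 165–188) with its grip at (200,172), and the yellow bar at (435,245) is the decoy.

```bash
cat >> h.py <<'E'
def blobs(mask,amin):
    cs,_=cv2.findContours(mask.astype(np.uint8),cv2.RETR_EXTERNAL,cv2.CHAIN_APPROX_NONE)
    return [c for c in cs if cv2.contourArea(c)>amin]
def rect(cam,c,z):
    P=onplane(cam,c.reshape(-1,2),z)[:,:2]
    (cx,cy),_,_=r=cv2.minAreaRect((P*1000).astype(np.float32)); b=cv2.boxPoints(r)
    e=[b[1]-b[0],b[2]-b[1]]; l=max(e,key=np.linalg.norm); 
    return (round(float(cx),1),round(float(cy),1)), sorted(round(float(np.linalg.norm(v))) for v in e), round(float(np.degrees(np.arctan2(l[1],l[0]))%180),1)
def bars(im):
    roi=np.zeros(im.shape[:2],bool); roi[105:205,325:465]=1
    hsv=cv2.cvtColor(im,cv2.COLOR_RGB2HSV)
    mat=blobs((hsv[...,2]<60)&roi,1500)
    m=max(mat,key=cv2.contourArea); inside=np.zeros(im.shape[:2],np.uint8); cv2.drawContours(inside,[cv2.convexHull(m)],-1,1,-1)
    print("mat",rect("top",cv2.convexHull(m),.002))
    for c in sorted(blobs((hsv[...,2]>120)&(hsv[...,1]<70)&(inside>0),40),key=lambda c:c[:,0,0].mean()): print("bar",rect("top",c,.010))
E
python3 - <<'E'
from h import *
f=np.load("pics/top0.npz"); im,d=f["im"],f["d"]; bars(im)
hsv=cv2.cvtColor(im,cv2.COLOR_RGB2HSV)
def hgt(u,v):
    o,r=ray("top",[[u,v]]); D=np.median(d[v-1:v+2,u-1:u+2]); return (o+r[0]*D).round(4)
for u,v in [(200,200),(170,155),(230,155),(180,180),(165,178),(240,176),(201,172),(270,190),(400,140),(380,220),(430,245),(250,260)]: print(u,v,hgt(u,v),im[v,u],hsv[v,u])
# grip orange vs head
box=np.zeros(im.shape[:2],bool); box[155:195,145:262]=1
head=(hsv[...,1]>60)&(hsv[...,2]>140)&box
for c in blobs(head,50): print("head",cv2.boundingRect(c),rect("top",c,.040))
cv2.imwrite("pics/crop.png",cv2.resize(im[150:200,140:270,::-1],None,fx=6,fy=6,interpolation=cv2.INTER_CUBIC))
E
```

```text
mat ((552.6, -119.9), [173, 196], 81.2)
bar ((581.6, -38.0), [11, 63], 164.5)
bar ((542.1, -91.9), [18, 121], 10.7)
bar ((540.0, -163.9), [18, 114], 11.2)
200 200 [ 4.414e-01  3.899e-01 -4.000e-04] [128  87  63] [ 11 129 128]
170 155 [5.552e-01 4.672e-01 2.000e-04] [126  89  66] [ 12 121 126]
230 155 [ 0.554   0.3194 -0.0008] [127  88  65] [ 11 124 127]
180 180 [0.4831 0.4287 0.0389] [212 175 108] [ 19 125 212]
165 178 [0.4882 0.4639 0.0394] [208 171 105] [ 19 126 208]
240 176 [0.4908 0.2871 0.0406] [214 177 110] [ 19 124 214]
201 172 [0.4894 0.3667 0.0914] [177 114  57] [ 14 173 177]
270 190 [ 0.4643  0.2199 -0.0007] [129  90  67] [ 11 123 129]
400 140 [ 0.588  -0.1052  0.001 ] [60 54 50] [12 43 60]
380 220 [ 0.3868 -0.0474  0.    ] [136 104  80] [ 13 105 136]
430 245 [ 0.3241 -0.1641  0.007 ] [213 202   0] [ 28 255 213]
250 260 [ 0.2949  0.2668 -0.0012] [196 176 152] [ 16  57 196]
head (151, 163, 104, 25) ((496.1, 375.2), [49, 243], 92.7)
```

View pics/crop.png

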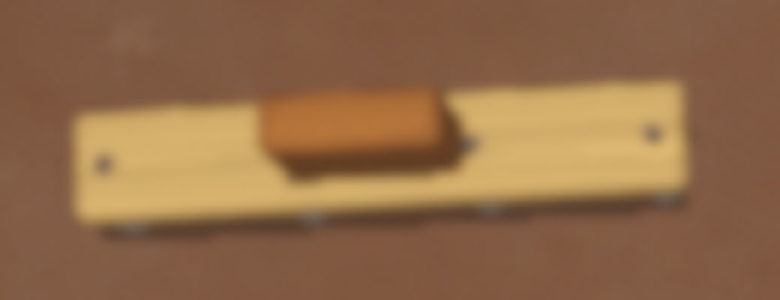

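The crop shows the head corners at (75,113), (683,82), (687,190) and (80,222), and the grip top at (262–440, 90–155).

```bash
sed -i 's/hsv\[...,2\]<60/hsv[...,2]<85/' h.py
python3 - <<'E'
from h import *
f=np.load("pics/top0.npz"); bars(f["im"])
A=lambda L:np.array(L)/6+[140-.42,150-.42]
for L,z in(([(75,113),(683,82),(687,190),(80,222)],.04),([(262,98),(440,90),(440,148),(266,155)],.092)):
    P=onplane("top",A(L),z)[:,:2]*1000; v=P[0]+P[3]-P[1]-P[2]; print(P.round(1).tolist(),P.mean(0).round(1),np.degrees(np.arctan2(v[1],v[0])))
s=sense(); from scipy.spatial.transform import Rotation as R
M=R.from_quat(s["tool_rot"]).as_matrix(); print(M.round(3)); 
E
```

```text
mat ((548.0, -90.0), [196, 306], 83.7)
bar ((558.3, -19.1), [18, 120], 153.6)
bar ((542.1, -91.9), [18, 121], 10.7)
bar ((536.9, -164.5), [18, 120], 11.2)
[[511.7, 495.2], [521.7, 255.8], [477.9, 253.8], [467.7, 491.1]] [494.7 374. ] 92.429614235449
[[503.8, 406.9], [506.2, 340.3], [483.8, 339.7], [481.8, 404.5]] [493.9 372.8] 91.90079038879772
[[-0.971  0.239 -0.001]
 [ 0.239  0.971 -0.002]
 [ 0.    -0.002 -1.   ]]
```

```bash
python3 -m handwheel '[[[-0.98,-0.36,0,0],[-0.98,-0.36,0,0],[-0.98,-0.36,0,0],[-0.98,-0.36,0,0],[-0.98,-0.36,0,0],[-0.98,-0.36,0,0],[-0.98,-0.36,0,0],[-0.98,-0.36,0,0],[-0.98,-0.36,0,0],[-0.98,-0.36,0,0],[-0.98,-0.36,0,0],[-0.98,-0.36,0,0],[-0.98,-0.36,0,0],[-0.98,-0.36,0,0],[-0.98,-0.36,0,0],[-0.98,-0.36,0,0]]]' 85; python3 -m handwheel '[[[0,0,0.2,1],[0,0,0.2,1],[0,0,0.2,1],[0,0,0.2,1],[0,0,0.2,1],[0,0,0.2,1],[0,0,0.2,1],[0,0,0.2,1],[0,0,0.2,1],[0,0,0.2,1],[0,0,0.2,1],[0,0,0.2,1],[0,0,0.2,0.3],[0,0,0,0],[0,0,0,0]]]'
cat >> h.py <<'E'
from scipy.spatial.transform import Rotation as R
def tool(target=None,yaw=None):
    "print pose; tool-axis units to reach target [mm]; yaw = wanted angle of tool y [deg]"
    s=sense(); p=np.array(s["tcp_pos"])*1000; M=R.from_quat(s["tool_rot"]).as_matrix(); a=np.degrees(np.arctan2(M[1,1],M[0,1]))
    print("t",round(s["t"],2),"tcp",p.round(1),"tool y at",round(a,2),"tilt",M[:2,2].round(4),"F",np.round(s["force"],1),"gap",round(s["finger_gap"],3),round(s["gripper_force"],1),"q1,q6",np.round(s["q"],2)[[0,5]])
    if target is not None: print("shift units",(M.T@(np.array(target)-p)/25).round(2))
    if yaw is not None: print("turn units",round(-((yaw-a+180)%360-180)/6,2))
E
python3 -c "
from h import *
tool([494.5,373.5,50],2.4)"
```

```text
t: 2.1
tcp_pos: [0.496, 0.3724, 0.2049]
tool_rot: [0.121, 0.993, -0.0, -0.001]
force: [0.6, 0.9, -0.0]
finger_gap: 0.992
gripper_force: 0.0
t: 3.98
tcp_pos: [0.4958, 0.3732, 0.1404]
tool_rot: [0.692, 0.722, 0.0, 0.0]
force: [0.3, 0.6, 0.1]
finger_gap: 0.995
gripper_force: 0.0
t 3.98 tcp [495.8 373.2 140.4] tool y at 2.4 tilt [0.0001 0.    ] F [0.3 0.6 0.1] gap 0.995 0.0 q1,q6 [0.47 0.42]
shift units [ 0.02 -0.05  3.62]
turn units -0.0
```

```bash
python3 -m handwheel '[[[0,-0.05,0.6,0],[0,0,0.6,0],[0,0,0.6,0],[0,0,0.6,0],[0,0,0.6,0],[0,0,0.6,0],[0,0,0,0]]]' >/dev/null;  python3 -m handwheel '[[[0,0,0,0],[0,0,0,0],[0,0,0,0],[0,0,0,0],[0,0,0,0],[0,0,0,0],[0,0,0,0],[0,0,0,0]]]' 10 90; python3 -c "
from h import *
tool()
im,d=snapshot('top'); np.savez('pics/top1.npz',im=im,d=d)
im,d=snapshot('scene');cv2.imwrite('pics/s1.png',im[80:280,180:400,::-1].repeat(3,0).repeat(3,1))"
```

```text
t: 5.85
tcp_pos: [0.4954, 0.3733, 0.0513]
tool_rot: [0.692, 0.722, 0.001, 0.0]
force: [-0.1, 0.2, 6.0]
finger_gap: 0.252
gripper_force: 90.1
t 5.85 tcp [495.4 373.3  51.3] tool y at 2.36 tilt [0.0019 0.0007] F [-0.1  0.2  6. ] gap 0.252 90.1 q1,q6 [0.47 0.43]
```

View pics/s1.png

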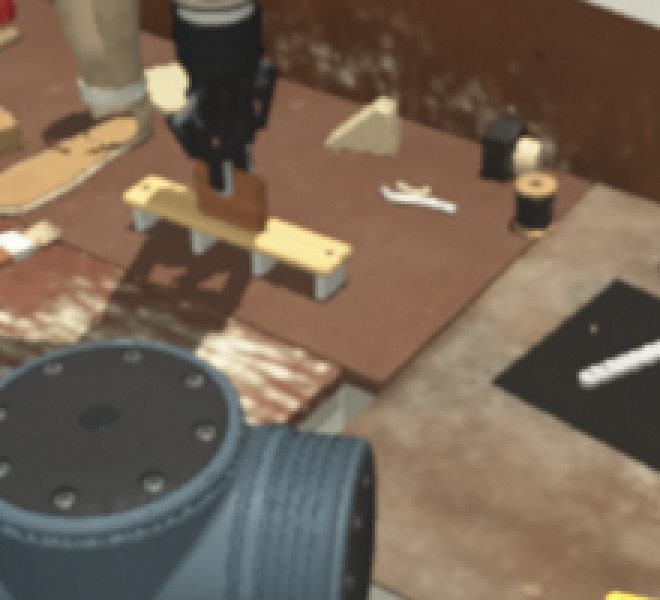

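The rake is pinched and standing square. Next I lift it and carry it over the bars.

```bash
python3 -m handwheel '[[[0,0,-0.5,0],[0,0,-0.8,0],[0,0,-0.8,0],[0,0,-0.5,0],[-0.5,0,0,0]]]' | head -2; python3 -m handwheel '[[[-0.95,0.06,0,0],[-0.95,0.06,0,0],[-0.95,0.06,0,0],[-0.95,0.06,0,0],[-0.95,0.06,0,0],[-0.95,0.06,0,0],[-0.95,0.06,0,0],[-0.95,0.06,0,0],[-0.95,0.06,0,0],[-0.95,0.06,0,0],[-0.95,0.06,0,0],[-0.95,0.06,0,0],[-0.95,0.06,0,0],[-0.95,0.06,0,0],[-0.95,0.06,0,0],[-0.95,0.06,0,0],[-0.95,0.06,0,0],[-0.95,0.06,0,0],[-0.95,0.06,0,0]]]' | head -2;  python3 -m handwheel '[[[0,0,0,0.7],[0,0,0,0.74],[0,0,0,0],[0,0,0,0]]]'; python3 -c "
from h import *
tool([545.7,-91.8,55.8],-6.3)
im,d=snapshot('top'); cv2.imwrite('pics/t2.png',im[100:220,310:490,::-1].repeat(4,0).repeat(4,1))
for u,v in [(350,155),(440,155)]: 
  pass
p=camera_params('wrist')"
```

```text
t: 6.58
tcp_pos: [0.4954, 0.3611, 0.1163]
t: 8.95
tcp_pos: [0.5405, -0.0901, 0.1144]
t: 9.45
tcp_pos: [0.5412, -0.0892, 0.1149]
tool_rot: [0.745, 0.668, -0.0, -0.001]
force: [-0.8, -0.3, -2.6]
finger_gap: 0.251
gripper_force: 89.2
t 9.45 tcp [541.2 -89.2 114.9] tool y at -6.24 tilt [-0.0013  0.0004] F [-0.8 -0.3 -2.6] gap 0.251 89.2 q1,q6 [-0.37 -0.26]
shift units [-0.09  0.19  2.37]
turn units 0.01
```

View pics/t2.png

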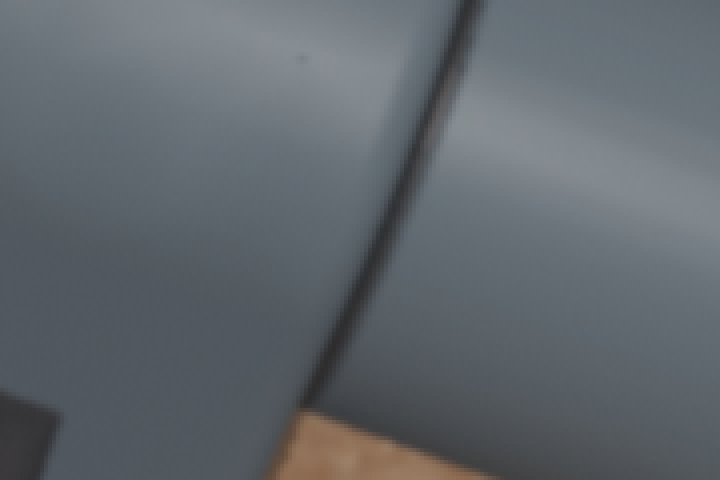

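The arm blocks the top view, so I'll use the scene camera once the rake is lowered.

```bash
python3 -m handwheel '[[[-0.09,0.19,0.4,0],[0,0,0.5,0],[0,0,0.5,0],[0,0,0.5,0],[0,0,0.3,0],[0,0,0.15,0],[0,0,0,0]]]' |head -4; python3 -c "
from h import *
tool([545.7,-91.8,55.8],-6.3)
im,d=snapshot('scene'); cv2.imwrite('pics/s2.png',im[140:290,330:510,::-1].repeat(4,0).repeat(4,1))"
```

```text
t: 10.38
tcp_pos: [0.5464, -0.0919, 0.0565]
tool_rot: [0.745, 0.667, -0.0, -0.0]
force: [0.9, 0.1, -2.8]
t 10.38 tcp [546.4 -91.9  56.5] tool y at -6.29 tilt [-0.0002  0.0001] F [ 0.9  0.1 -2.8] gap 0.25 89.2 q1,q6 [-0.37 -0.26]
shift units [-0.   -0.03  0.03]
turn units 0.0
```

View pics/s2.png

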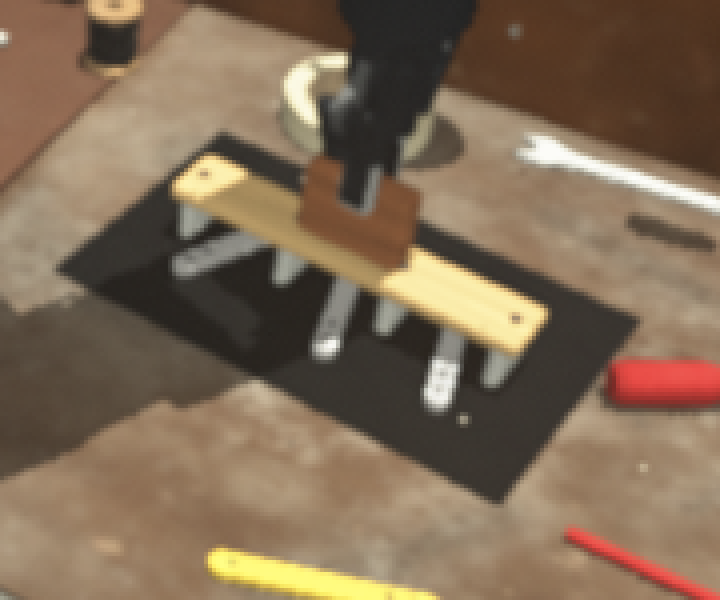

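Each bar lies in its own gap between the tines: the tines are at (190,220), (287,265), (388,318) and (497,367) in the crop. I'll push sideways one way, then back.

```bash
python3 -m handwheel '[[[0.2,0,0.04,0],[0.3,0,0,0],[0.3,0,0,0],[0.3,0,0,0],[0.3,0,0,0],[0.3,0,0,0],[0.3,0,0,0],[0.2,0,0,0],[0.1,0,0,0],[0,0,0,0]]]' |head -4; python3 -c "
from h import *
tool()"; python3 -m handwheel '[[[-0.3,0,0,0],[-0.5,0,0,0],[-0.5,0,0,0],[-0.3,0,0,0],[-0.3,0,0,0],[-0.3,0,0,0],[-0.3,0,0,0],[-0.3,0,0,0],[-0.25,0,0,0],[-0.15,0,0,0],[-0.1,0,0,0],[0,0,0,0]]]' |head -4;python3 -c "
from h import *
tool()
im,d=snapshot('scene'); cv2.imwrite('pics/s3.png',im[140:290,330:510,::-1].repeat(4,0).repeat(4,1))"
```

```text
t: 11.68
tcp_pos: [0.5528, -0.0345, 0.0556]
tool_rot: [0.745, 0.667, 0.0, -0.0]
force: [0.2, -0.9, -1.9]
t 11.68 tcp [552.8 -34.5  55.6] tool y at -6.29 tilt [0.0001 0.0003] F [ 0.2 -0.9 -1.9] gap 0.259 89.2 q1,q6 [-0.26 -0.15]
t: 13.18
tcp_pos: [0.5436, -0.117, 0.0557]
tool_rot: [0.745, 0.667, -0.0, 0.0]
force: [0.6, 1.3, -1.6]
t 13.18 tcp [ 543.6 -117.    55.7] tool y at -6.29 tilt [-0.     -0.0003] F [ 0.6  1.3 -1.6] gap 0.253 89.2 q1,q6 [-0.41 -0.3 ]
```

View pics/s3.png

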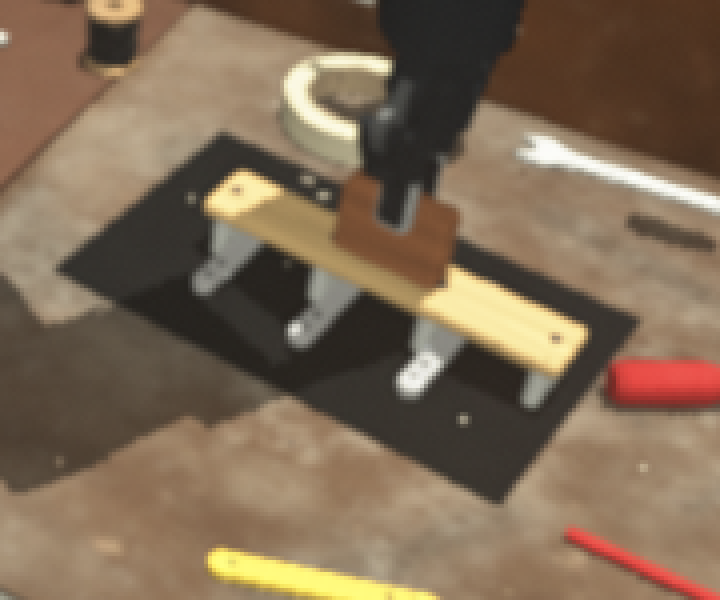

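The bars now lie parallel along the tines, with ends at (205,280), (300,333) and (410,380). I'll back off, lift and carry the rake home.

```bash
python3 -m handwheel '[[[0.2,0,0,0],[0.45,0,0,0],[0.3,0,0,0],[0,0,-0.3,0],[0,0,-0.7,0],[0,0,-0.8,0],[0,0,-0.6,-0.7],[0,0,0,-0.74],[0,0,0,0]]]' |head -2; python3 -m handwheel '[[[0.95,-0.06,0,0],[0.95,-0.06,0,0],[0.95,-0.06,0,0],[0.95,-0.06,0,0],[0.95,-0.06,0,0],[0.95,-0.06,0,0],[0.95,-0.06,0,0],[0.95,-0.06,0,0],[0.95,-0.06,0,0],[0.95,-0.06,0,0],[0.95,-0.06,0,0],[0.95,-0.06,0,0],[0.95,-0.06,0,0],[0.95,-0.06,0,0],[0.95,-0.06,0,0],[0.95,-0.06,0,0],[0.95,-0.06,0,0],[0.95,-0.06,0,0],[0.95,-0.06,0,0],[0,0,0,0]]]' | head -2;  python3 -m handwheel '[[[0,0,0,0],[0,0,0,0]]]' >/dev/null; python3 -c "
from h import *
tool([495.4,373.3,52],2.36)
im,d=snapshot('top'); bars(im); cv2.imwrite('pics/t4.png',im[100:220,310:490,::-1].repeat(4,0).repeat(4,1))"
```

```text
t: 14.35
tcp_pos: [0.5465, -0.0932, 0.1164]
t: 16.85
tcp_pos: [0.4989, 0.3579, 0.1155]
t 17.1 tcp [499.3 355.6 115.5] tool y at 2.28 tilt [-0.0006 -0.0007] F [-0.2 -0.8 -3. ] gap 0.251 89.2 q1,q6 [0.44 0.4 ]
shift units [ 0.72 -0.13  2.54]
turn units -0.01
mat ((547.8, -90.4), [195, 305], 83.7)
bar ((555.8, -19.5), [19, 123], 173.9)
bar ((544.8, -90.5), [19, 123], 173.7)
bar ((540.2, -162.5), [19, 121], 173.8)
```

View pics/t4.png

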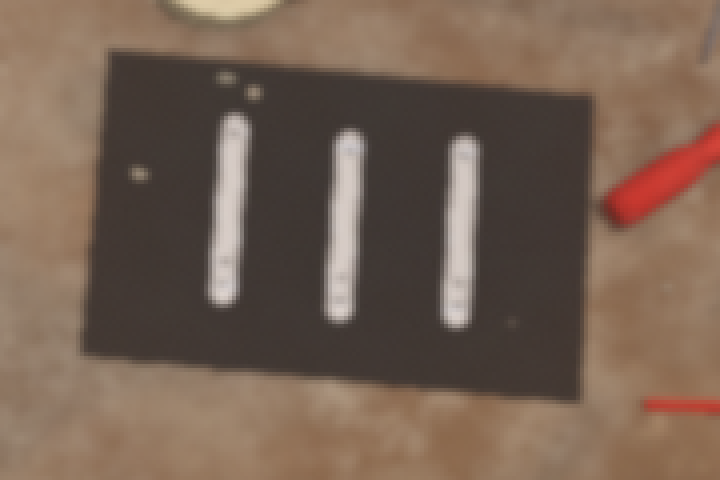

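The three bars lie parallel within 0.2° and 72 mm apart. Next I lower the rake onto its old place.

```bash
python3 -m handwheel '[[[0.36,-0.07,0,0],[0.36,-0.06,0,0],[0,0,0.5,0],[0,0,0.7,0],[0,0,0.6,0],[0,0,0.4,0],[0,0,0.2,0],[0,0,0.08,0],[0,0,0,0],[0,0,0,0]]]' >/dev/null; python3 -c "
from h import *
tool([495.4,373.3,51.3],2.36)"
```

```text
t 18.4 tcp [495.7 374.6  54.2] tool y at 2.34 tilt [0.001  0.0005] F [ 0.4  0.1 -3. ] gap 0.259 89.2 q1,q6 [0.47 0.43]
shift units [-0.05 -0.02  0.12]
turn units -0.0
```

```bash
python3 -m handwheel '[[[-0.05,-0.02,0.04,0],[0,0,0.04,0],[0,0,0.03,0],[0,0,0,0],[0,0,0,0]]]' >/dev/null; python3 -c "
from h import *
tool([495.4,373.3,51.3],2.36)"
```

```text
t 19.02 tcp [495.  373.1  51.3] tool y at 2.35 tilt [ 0.0002 -0.0001] F [-0.8 -1.5  2.5] gap 0.258 89.7 q1,q6 [0.47 0.43]
shift units [0.01 0.02 0.  ]
turn units -0.0
```

```bash
python3 -m handwheel '[[[0,0,0,0],[0,0,0,0],[0,0,0,0],[0,0,0,0],[0,0,0,0],[0,0,0,0],[0,0,0,0],[0,0,0,0]]]' 85 >/dev/null; python3 -m handwheel '[[[0,0,-0.3,0],[0,0,-0.6,0],[0,0,-0.9,0],[0,0,-0.9,0],[0,0,-0.9,0],[0,0,-0.9,0],[0,0,-0.9,0],[0.9,-0.9,0,0],[0.9,-0.9,0,0],[0.9,-0.9,0,0],[0.9,-0.9,0,0],[0.9,-0.9,0,0],[0.9,-0.9,0,0],[0.9,-0.9,0,0],[0.9,-0.9,0,0],[0,0,0,0],[0,0,0,0],[0,0,0,0]]]' >/dev/null; python3 -c "
from h import *
tool()
im,d=snapshot('top'); bars(im)
hsv=cv2.cvtColor(im,cv2.COLOR_RGB2HSV)
box=np.zeros(im.shape[:2],bool); box[155:195,145:262]=1
for c in blobs((hsv[...,1]>60)&(hsv[...,2]>140)&box,50): print('head',cv2.boundingRect(c),rect('top',c,.040))
im2,d=snapshot('scene'); cv2.imwrite('pics/s5.png',np.vstack([im,im2])[:,:,::-1][::1,::1][0:800:2,::1].repeat(1,0)) if 0 else cv2.imwrite('pics/s5.png',np.hstack([im[100:300,100:300],im2[80:280,180:400]])[...,::-1])"
```

```text
t 22.27 tcp [308.6 545.  186.3] tool y at 2.27 tilt [0.0005 0.    ] F [-0.6  0.1  0.3] gap 0.997 0.0 q1,q6 [0.88 0.84]
mat ((547.9, -90.0), [196, 306], 83.7)
bar ((556.7, -19.6), [19, 121], 173.8)
bar ((543.7, -90.7), [19, 121], 173.4)
bar ((540.2, -162.6), [19, 121], 173.7)
head (151, 163, 105, 25) ((496.1, 374.5), [49, 245], 92.6)
```

View pics/s5.png

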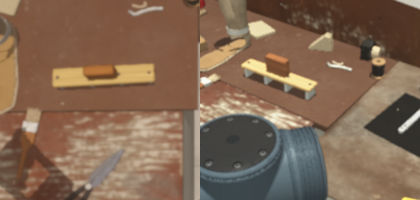

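The rake stands upright on its tines within 1 mm of where it started, at (103,76) in the left half of the picture, and the gripper is clear of it.

```bash
python3 -c "
from station import sign_off
print(sign_off())"
```

```text
the job is handed in; nothing more can be done
None
```

The three bars lie parallel on the mat (within about 0.5°, some 72 mm apart), the rake stands back on its tines within about 1 mm of where it was, and the job was handed in at about 22 s.

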